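# Put the bench bottles back in their crate

## Task

Put the round bottle, the squat jar and the flat tin that stand on the steel tray back into the wooden crate: one in each empty cell, any order, standing upright on the cell's floor. Set each one down rather than dropping it, knock nothing over, leave the bottles already in the crate standing in their cells, and do not disturb the other things on the bench.

Things in the scene. Friction and masses are not known exactly. Their poses are not given: they have to be found in the camera images.
- crate: Plywood bottle crate, fixed, 162 (x) by 238 (y) mm, 2 x 3 cells of 70 x 70 mm inside (centres: the cell points). Heights above the bench: cell floors 6, dividers (6 mm thick) 50, long sides 60, end boards with hand slots (y = -115 and +115) 78 mm. Three cells already hold a bottle, three are empty; which varies. Origin: centre of the underside, z up.
- tray: Shallow steel drip tray, fixed, 200 (x) by 250 (y) mm, its floor 3 mm above the bench, rim 12 mm high. The three loose containers stand on it. It lies on one side of the robot's centre line and the crate on the other. Origin: centre of the underside.
- oil_bottle: Loose round amber bottle, on the tray: body 44 mm across and straight to 74 mm up, shoulder and neck (24 mm) up to 90 mm, then a black screw cap 30 mm across from 90 to 118 mm (the top). 0.1 to 0.2 kg. Origin: centre of its underside, z up along the axis.
- brush_jar: Loose squat clear jar, on the tray: body 50 mm across to 66 mm up, shoulder to 78 mm (neck 36 mm), then a tall black brush cap 38 mm across from 78 to 106 mm (the top). 0.12 to 0.24 kg. Origin: centre of its underside, z up along the axis.
- flat_tin: Loose flat rectangular oil tin, on the tray: 50 (own x) by 32 (own y) mm, 80 mm to its flat top, a short spout to 86 mm, then a round white screw cap on the centre line, 28 mm across, from 86 to 113 mm (the top). 0.09 to 0.18 kg. Origin: centre of its underside, z up.
- stored_a: Round amber bottle already in a cell of the crate: body 46 mm across, cap 30 mm, 119 mm tall. Origin: centre of its underside, z up along the axis.
- stored_b: Squat clear jar already in a cell of the crate: body 50 mm across, cap 38 mm, 106 mm tall. Origin: centre of its underside, z up along the axis.
- stored_c: White plastic bottle already in a cell of the crate: body 48 mm across, cap 32 mm, 115 mm tall. Origin: centre of its underside, z up along the axis.
- cell0 (a point): Centre of the crate cell at x = -38, y = -76 mm in the crate's frame, on the cell's floor; axes as the crate's.
- cell1 (a point): Centre of the crate cell at x = -38, y = +0 mm in the crate's frame, on the cell's floor; axes as the crate's.
- cell2 (a point): Centre of the crate cell at x = -38, y = +76 mm in the crate's frame, on the cell's floor; axes as the crate's.
- cell3 (a point): Centre of the crate cell at x = +38, y = -76 mm in the crate's frame, on the cell's floor; axes as the crate's.
- cell4 (a point): Centre of the crate cell at x = +38, y = +0 mm in the crate's frame, on the cell's floor; axes as the crate's.
- cell5 (a point): Centre of the crate cell at x = +38, y = +76 mm in the crate's frame, on the cell's floor; axes as the crate's.
- hammer: Hammer, 0.28 m long, lying on the bench beyond the work; not part of the job. Origin: below the middle of its length.
- paste_jar: Wide paste jar with a white lid, 92 mm across, 80 mm tall, at the left; not part of the job. Origin: centre of its underside.
- squeeze_bottle: Green squeeze bottle, 64 mm across, 188 mm tall, at the right; not part of the job. Origin: centre of its underside.
There are look-alikes about, which are no part of the job. Leave any blue look-alike of the stored_c alone.

How it is judged (in metres and radians):
At the end, for the whole second after the job is handed in: Bottle, brush jar and tin each stand in a cell of their own (underside centre within 26 mm of a cell floor's centre: anywhere upright on that floor), within 0.1 rad of upright, at rest (under 0.03 m/s); the three stored bottles still stand so, within 40 mm of where they were ((distance between oil_bottle and cell0 below 0.026 m or distance between oil_bottle and cell1 below 0.026 m or distance between oil_bottle and cell2 below 0.026 m or distance between oil_bottle and cell3 below 0.026 m or distance between oil_bottle and cell4 below 0.026 m or distance between oil_bottle and cell5 below 0.026 m) and angle between each of oil_bottle, brush_jar, flat_tin, stored_a, stored_b, stored_c's own z axis and vertical below 0.1 rad and linear speed of each of oil_bottle, brush_jar, flat_tin, stored_a, stored_b, stored_c below 0.03 m/s and (distance between brush_jar and cell0 below 0.026 m or distance between brush_jar and cell1 below 0.026 m or distance between brush_jar and cell2 below 0.026 m or distance between brush_jar and cell3 below 0.026 m or distance between brush_jar and cell4 below 0.026 m or distance between brush_jar and cell5 below 0.026 m) and (distance between flat_tin and cell0 below 0.026 m or distance between flat_tin and cell1 below 0.026 m or distance between flat_tin and cell2 below 0.026 m or distance between flat_tin and cell3 below 0.026 m or distance between flat_tin and cell4 below 0.026 m or distance between flat_tin and cell5 below 0.026 m) and (distance between stored_a and cell0 below 0.026 m or distance between stored_a and cell1 below 0.026 m or distance between stored_a and cell2 below 0.026 m or distance between stored_a and cell3 below 0.026 m or distance between stored_a and cell4 below 0.026 m or distance between stored_a and cell5 below 0.026 m) and distance of each of stored_a, stored_b, stored_c from where it was at the start of the episode below 0.04 m and (distance between stored_b and cell0 below 0.026 m or distance between stored_b and cell1 below 0.026 m or distance between stored_b and cell2 below 0.026 m or distance between stored_b and cell3 below 0.026 m or distance between stored_b and cell4 below 0.026 m or distance between stored_b and cell5 below 0.026 m) and (distance between stored_c and cell0 below 0.026 m or distance between stored_c and cell1 below 0.026 m or distance between stored_c and cell2 below 0.026 m or distance between stored_c and cell3 below 0.026 m or distance between stored_c and cell4 below 0.026 m or distance between stored_c and cell5 below 0.026 m)); the robot touches nothing.
It fails at once if a loose container is dropped (moves faster than 0.6 m/s out of the fingers, a fall of about 18 mm) ((contact force between oil_bottle and the fingers below 0.05 N and linear speed of oil_bottle above 0.6 m/s) or (contact force between brush_jar and the fingers below 0.05 N and linear speed of brush_jar above 0.6 m/s) or (contact force between flat_tin and the fingers below 0.05 N and linear speed of flat_tin above 0.6 m/s)).
It fails at once if a bottle, jar or tin of the job is tipped over (more than 0.7 rad) (angle between any of oil_bottle, brush_jar, flat_tin, stored_a, stored_b, stored_c's own z axis and vertical above 0.7 rad).
It fails at once if the hammer, paste jar or squeeze bottle is shifted by more than 30 mm or tipped over (distance of any of hammer, paste_jar, squeeze_bottle from where it was at the start of the episode above 0.03 m or angle between any of paste_jar, squeeze_bottle's own z axis and vertical above 0.5 rad).
It also fails if it takes over 64 s, if anything falls off the work surface, if the arm or the gripper's body presses on something with over 40 N, if the wrist force passes 120 N, or if a joint passes its speed limit or range.

## Robot

A 7-joint arm with a two-finger parallel gripper is mounted at the origin on the work surface. World frame = base frame: x ahead of the robot, y to its left, z up, the work surface at z = 0. Lengths are in mm, angles in rad, forces in N, time in s.
With the tool pointing down it reaches from about 400 to 900 mm from the base axis. Payload 5.6 kg.
Tool frame: the origin (TCP) lies midway between the tips of the shut fingers; the grasp point (between the pads) lies 19 mm behind it; x points along the fingers, y is the direction in which the jaws open and shut, and the axes are right-handed (so a half turn about x gives the same grasp; the last joint's range is limited). The gripper opens to 92 mm and grips with 3 to 60 N. Pads are 20 mm wide; open, the fingers measure 128 mm over their backs; the gripper's body (75 mm by 189 mm) begins 69 mm behind the grasp point.
Start: joints at [1.268, 0.468, -0.012, 1.603, 0.006, 1.071, -0.056], TCP at [166.934, -628.205, 214.592] pointing down, gripper open.
Joint ranges: [-2.53, 2.53], [-0.31, 2.02], [-1.57, 1.55], [0.28, 2.44], [-1.29, 4.43], [0.15, 1.84], [-2.92, 2.92]. Speed limits (rad/s): [2.57, 2.57, 3.14, 3.14, 3.14, 3.14, 3.14].

## Interface

Orientations are given as a rotation vector (axis times angle).
In Python, from cell import robot, grip, kin, viewer gives the robot as it stands. Calls block until the motion is done:
- robot.movep(position, orientation): joint-space move of the TCP to a pose.
- robot.servo_line(position, feed=150, rotation=None): straight line of the TCP; rotation=None keeps the orientation; feed is the mean speed in mm/s.
- robot.goto_joints(angles): joint-space move.
- grip(opening, newtons=None): opening from 0.0 (shut) to 1.0 (fully open); newtons is the grip in N (None keeps the last); returns when the fingers have stopped.
- robot.hold(seconds).
- kin.ik(position, orientation): joint angles nearest the present ones, or None.
- robot.observe(): the state.
- viewer.read_camera(name): name is "scene" or "top"; returns the picture (400x640x3 uint8, red, green, blue); there is no depth.
- viewer.camera_info(name): a dict with "camera_matrix" (3x3 intrinsics, pixels), "k1" (the pictures are not rectified: a ray, as slopes to the right and down, at radius r is drawn at 1 + k1 r^2 times it, then the intrinsics apply), "R" (3x3) and "t" (3): a world point X has camera coordinates R X + t. Camera axes: x right, y down, z forward; pixel columns grow to the right and rows downward; lengths in mm; the calibration is good to about 2 mm. A picture is of the moment at which its call begins. camera_info takes no time and is no camera call.
A pose or a line that the arm cannot do raises robot.IKError and nothing moves.
- robot.job_done(): hands the job in, once; it reports no verdict.
Trained networks look in the newest picture that a camera, given by its name, has taken for a name from the list of things; names that differ only in an ending like _2 or _b are one class to them, and where a whole thing is asked for, a point or a joint stands for the part that bears it (a point fixed in the world has none). Each returns a list of dicts, best first, with "confidence" (0 to 1); they miss things now and then, are a little off and sometimes report something else, mostly with a low value. They report only what shows in the picture. A call takes as long as a camera call. They do not tell look-alikes from the thing itself.
- viewer.silhouettes(name, camera): "mask" (400x640 bool, what is visible of it).
- viewer.pinpoint(name, camera): "at" ([x, y, z] in mm, in the coordinates of the camera as it stood for that picture, good to about 4 mm: a listed point, or the origin of a listed thing).
The state is a dict: "t": time; "joints": joint angles; "joint_velocities": joint speeds; "joint_torque": joint torques, N m; "tcp_pos": TCP position; "tcp_rot": TCP orientation; "contact_force": force on the tool from outside, world axes, zero at the start; "wrist_torque": the same for the moment, N m; "grip_width": opening from 0.0 (shut) to 1.0 (fully open).
Only numpy, scipy, OpenCV 4.12 (cv2) and the standard library are available. Lean on these libraries where they do the work, as an engineer would, in place of code of your own. Each camera call takes 0.05 s, during which the arm holds its last target.

## Working session

There is one attempt and no reset: what is moved stays moved. The work goes in short steps, each a Python script; the robot and the scene stay as the last script left them, time stands still between calls to the robot, and variables do not carry over. Pictures are saved under pics/ and viewed, and the job is handed in when it is done.

```bash
ls; mkdir -p pics; python3 - <<'E'
from cell import robot, grip, kin, viewer
import cv2, numpy as np
for c in ("scene","top"):
    im=viewer.read_camera(c); cv2.imwrite(f"pics/{c}0.png",im[:,:,::-1])
    i=viewer.camera_info(c); print(c,np.array(i["camera_matrix"]).tolist(),i["k1"],np.round(i["R"],4).tolist(),np.round(i["t"],1))
    R=np.array(i["R"]);t=np.array(i["t"])
    for n in ["crate","tray","oil_bottle","brush_jar","flat_tin","stored_a","stored_b","stored_c","hammer","paste_jar","squeeze_bottle"]+[f"cell{k}" for k in range(6)]:
        for d in viewer.pinpoint(n,c):
            print(n,round(d["confidence"],2),np.round(R.T@(np.array(d["at"])-t),0))
o=robot.observe();print(o)
E
```

```text
pics
scene [[400.0279954902094, 0.0, 320.09369775962506], [0.0, 400.0279954902094, 197.04635080483797], [0.0, 0.0, 1.0]] 0.02036008775919278 [[0.709, 0.7052, -0.0051], [0.5655, -0.5728, -0.5935], [-0.4215, 0.4178, -0.8049]] [-390.9 -313.2 1345.1]
crate 0.76 [534. 184.   1.]
crate 0.62 [ 525. -441.    2.]
crate 0.39 [499. 177.   7.]
tray 0.63 [ 531. -159.   -2.]
tray 0.47 [536. 183.   3.]
oil_bottle 0.95 [ 583. -174.    5.]
oil_bottle 0.23 [480. 248.   8.]
brush_jar 0.56 [500. -69.   2.]
brush_jar 0.26 [781. -46.   5.]
flat_tin 0.75 [591. 122.   4.]
flat_tin 0.61 [ 488. -230.    2.]
stored_a 0.98 [569. 197.   5.]
stored_a 0.88 [482. 244.   7.]
stored_a 0.67 [334. 320.  -0.]
stored_a 0.66 [354. 237.   0.]
stored_a 0.62 [590. 118.   4.]
stored_a 0.55 [602. 425.   1.]
stored_b 0.98 [569. 197.   5.]
stored_b 0.88 [482. 244.   7.]
stored_b 0.67 [334. 320.  -0.]
stored_b 0.66 [354. 237.   0.]
stored_b 0.62 [590. 118.   4.]
stored_b 0.55 [602. 425.   1.]
stored_c 0.98 [569. 197.   5.]
stored_c 0.88 [482. 244.   7.]
stored_c 0.67 [334. 320.  -0.]
stored_c 0.66 [354. 237.   0.]
stored_c 0.62 [
[... 3246 characters left out ...]
nts': array([ 1.26802267,  0.46750589, -0.0115915 ,  1.60270311,  0.00602902,
        1.0713802 , -0.05631812]), 'joint_velocities': array([ 6.79594900e-04, -6.98517997e-04, -3.25382177e-04,  6.14059678e-04,
       -6.83255425e-04, -3.16389242e-05, -2.44546686e-04]), 'joint_torque': array([-6.64089348e-04, -5.20408416e+01, -1.25235604e-02, -2.44051856e+01,
       -5.66958252e-02,  1.14113613e-02,  2.44464860e-05]), 'tcp_pos': array([ 166.90821066, -628.21740001,  214.58724861]), 'tcp_rot': array([ 2.08283354,  0.27193205, -2.08296124]), 'contact_force': array([0.55512318, 0.11303989, 0.28341445]), 'wrist_torque': array([-0.03184785,  0.03529538, -0.03043647]), 'grip_width': 0.99787971624177}
```

View pics/scene0.png

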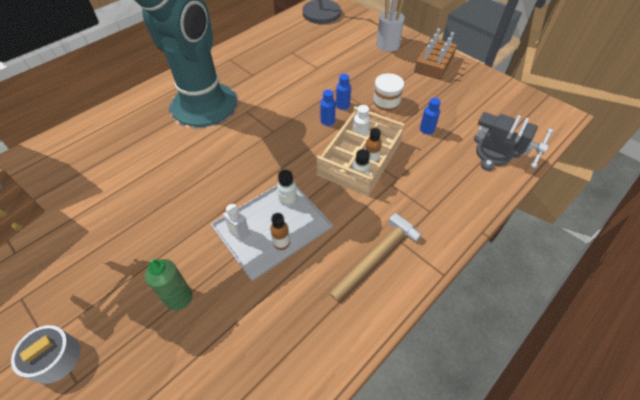

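View pics/top0.png

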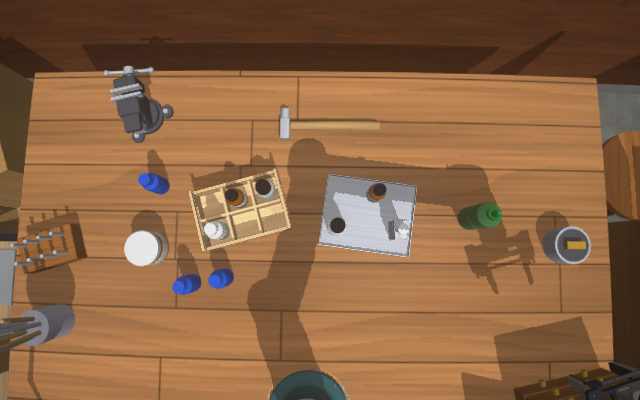

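The top view shows the white tin (402,230), brush jar (337,226) and amber bottle (377,191) on the tray. In the crate, amber (234,197), clear jar (263,187) and white bottle (213,230) are stored. The three blue bottles at (153,182), (186,284) and (220,278) are outside the crate and are the look-alikes to leave alone. I'll enlarge both views to confirm and refine.

```bash
cat > h.py <<'E'
import numpy as np, cv2
from cell import robot, grip, kin, viewer
def info(c):
    i=viewer.camera_info(c); return np.array(i["camera_matrix"]),i["k1"],np.array(i["R"]),np.array(i["t"])
def proj(c,X):
    K,k,R,t=info(c); p=R@np.asarray(X,float)+t; s=p[:2]/p[2]; s=s*(1+k*(s@s)); return K[:2,:2]@s+K[:2,2]
def back(c,uv,z):
    K,k,R,t=info(c); d=(np.array(uv,float)-K[:2,2])/K[0,0]; s=d.copy()
    for _ in range(20): s=d/(1+k*(s@s))
    r=R.T@np.array([s[0],s[1],1]); o=-R.T@t; return o+r*(z-o[2])/r[2]
E
python3 - <<'E'
from h import *
a=cv2.imread('pics/top0.png'); b=cv2.imread('pics/scene0.png')
def crop(im,x0,y0,w,h,s,fn): cv2.imwrite(fn,cv2.resize(im[y0:y0+h,x0:x0+w],None,fx=s,fy=s,interpolation=cv2.INTER_CUBIC))
c=np.array([532,186,0]);w=.245;Rz=np.array([[np.cos(w),-np.sin(w),0],[np.sin(w),np.cos(w),0],[0,0,1]])
for nm in('top','scene'):
    for x in(-81,81):
        for y in(-119,119): print(nm,x,y,[np.round(proj(nm,c+Rz@[x,y,z]),1) for z in (0,60)])
crop(a,180,160,130,98,6,'pics/topcrate.png');crop(a,310,165,120,98,6,'pics/toptray.png')
crop(b,205,160,130,115,5,'pics/sctray.png');crop(b,310,90,130,110,6,'pics/sccrate.png')
E
```

```text
top -81 -119 [array([291.9, 230. ]), array([290.4, 229.1])]
top -81 119 [array([208.5, 249.5]), array([202.1, 249.7])]
top 81 -119 [array([279.2, 174. ]), array([276.9, 169.8])]
top 81 119 [array([197.1, 193.3]), array([190.2, 190.2])]
scene -81 -119 [array([315.6, 173.1]), array([315.3, 159.3])]
scene -81 119 [array([354. , 123.9]), array([355.3, 109.5])]
scene 81 -119 [array([365.4, 195.9]), array([367.3, 182.4])]
scene 81 119 [array([400.6, 142.5]), array([403.8, 128.2])]
```

View pics/topcrate.png

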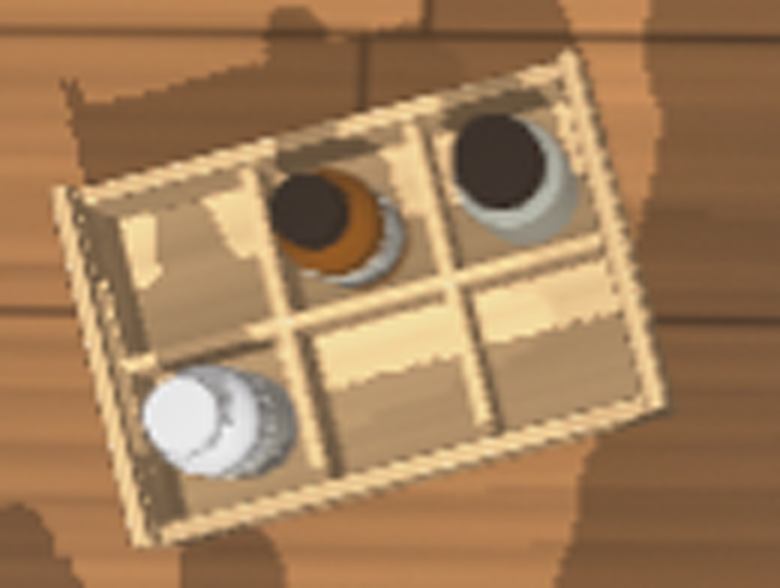

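View pics/toptray.png

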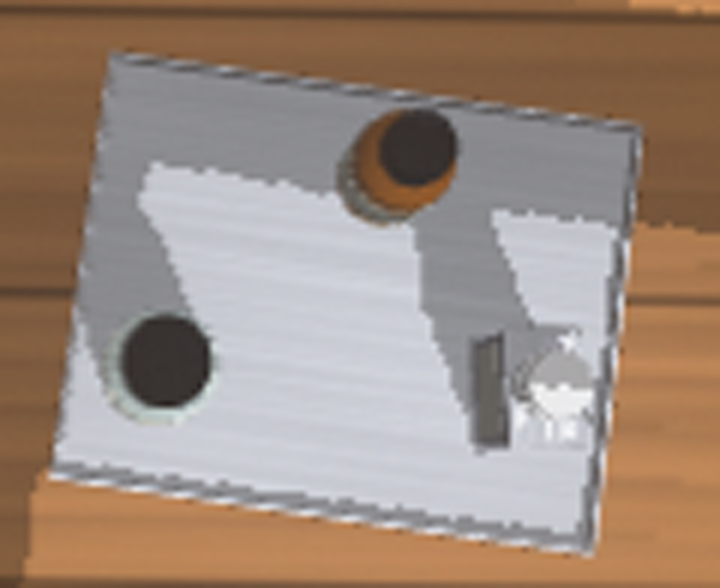

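View pics/sctray.png

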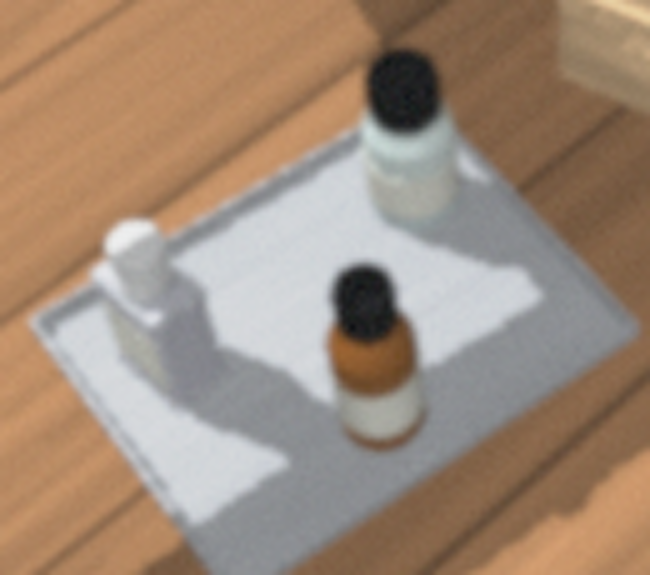

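View pics/sccrate.png

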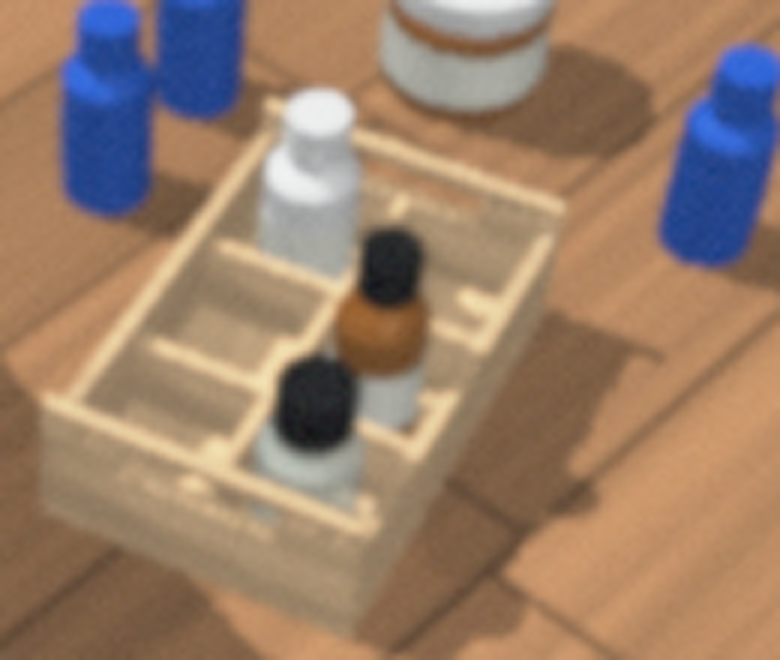

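Enlarged crops confirm which is which. The amber bottle, clear jar with black cap and white tin on the tray are the job items. The stored white bottle is the one inside the crate, and the blue ones stay out of it. Empty cells are upper-left, lower-middle and lower-right in the top view. Next I'll triangulate the caps and fit the crate and tin by overlay.

```bash
cat > ov.py <<'E'
from h import *
import sys
def over(nm,src,box,s,fn,crate,tin):
    x0,y0,w,h=box; im=cv2.resize(cv2.imread(src)[y0:y0+h,x0:x0+w],None,fx=s,fy=s,interpolation=cv2.INTER_CUBIC)
    P=lambda X:tuple(int(v) for v in ((proj(nm,X)-[x0,y0]+.5)*s))
    def L(T,pts,col):
        c,wz=np.array([T[0],T[1],0]),T[2]; R=cv2.Rodrigues(np.array([0,0,wz],float))[0]
        for a,b in zip(pts[:-1],pts[1:]): cv2.line(im,P(c+R@np.array(a,float)),P(c+R@np.array(b,float)),col,1)
    rect=lambda a,b,z:[(-a,-b,z),(a,-b,z),(a,b,z),(-a,b,z),(-a,-b,z)]
    L(crate,rect(81,119,0),(0,0,255)); L(crate,[(-81,-119,60),(-81,119,60)],(0,255,0)); L(crate,[(81,-119,60),(81,119,60)],(0,255,0))
    for y in(-119,119): L(crate,[(-81,y,78),(81,y,78)],(255,0,255))
    L(crate,[(0,-115,50),(0,115,50)],(255,255,0))
    for y in(-38,38): L(crate,[(-76,y,50),(76,y,50)],(255,255,0))
    L(tin,rect(25,16,3),(0,0,255)); L(tin,rect(25,16,83),(0,255,0)); 
    th=np.linspace(0,6.28,30); 
    for r,z,T in((14,116,tin),): L(T,[(r*np.cos(t),r*np.sin(t),z) for t in th],(255,0,255))
    cv2.imwrite(fn,im)
E
python3 - <<'E'
from ov import *
from scipy.optimize import least_squares
obs={'oil':((379.7,189.5),(277.8,216.4),121),'jar':((337.8,225),(285.6,175),109),'tin':((403.7,228.7),(232.2,208),116)}
for n,(a,b,z) in obs.items():
    f=lambda X:np.r_[proj('top',X)-a,proj('scene',X)-b]; s=least_squares(f,[530,-150,100.])
    print(n,back('top',a,z).round(1),back('scene',b,z).round(1),s.x.round(1))
c=(532,186,.245);t=(485,-234,1.4)
over('top','pics/top0.png',(180,160,130,98),6,'pics/o1.png',c,t)
over('scene','pics/scene0.png',(310,90,130,110),6,'pics/o2.png',c,t)
over('top','pics/top0.png',(370,200,60,50),10,'pics/o3.png',c,t)
over('scene','pics/scene0.png',(205,190,60,60),10,'pics/o4.png',c,t)
A=[cv2.imread(f'pics/o{k}.png') for k in (3,4)]; A[0]=cv2.copyMakeBorder(A[0],0,100,0,0,0); A=cv2.resize(np.hstack(A),None,fx=.66,fy=.66);cv2.imwrite('pics/o34.png',A)
E
```

```text
oil [ 581.  -173.6  121. ] [ 585.5 -172.6  121. ] [ 582.6 -172.7  117.7]
jar [492.  -70.7 109. ] [498.1 -70.1 109. ] [493.5 -69.3 104. ]
tin [ 484.5 -233.6  116. ] [ 487.8 -230.8  116. ] [ 485.8 -232.   115.1]
```

View pics/o1.png

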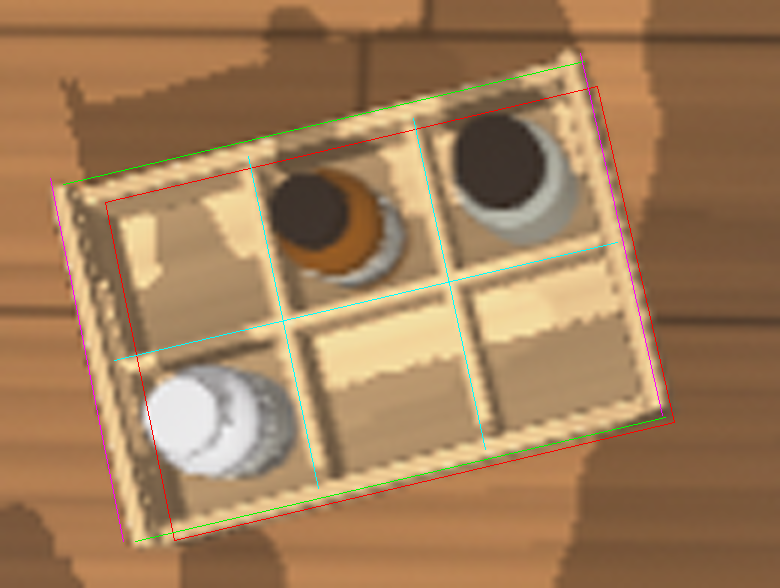

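View pics/o2.png

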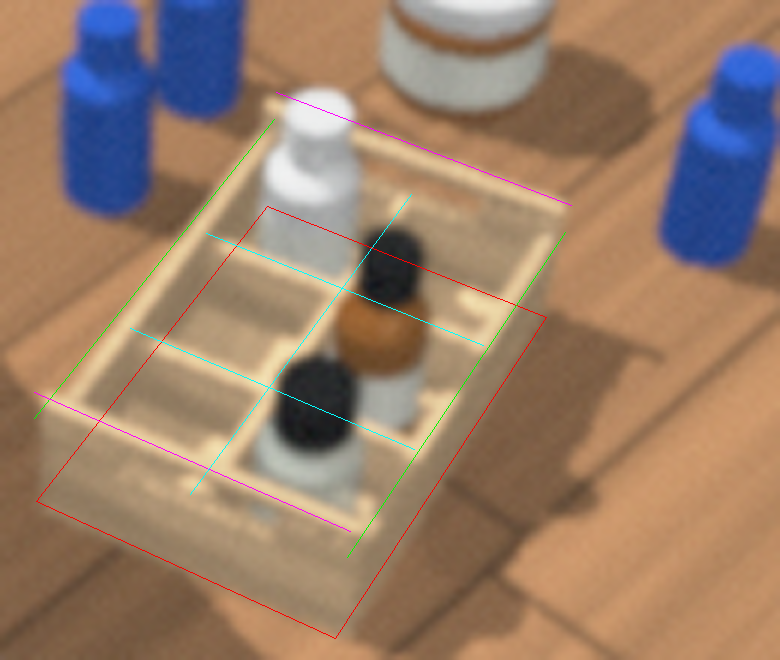

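View pics/o34.png

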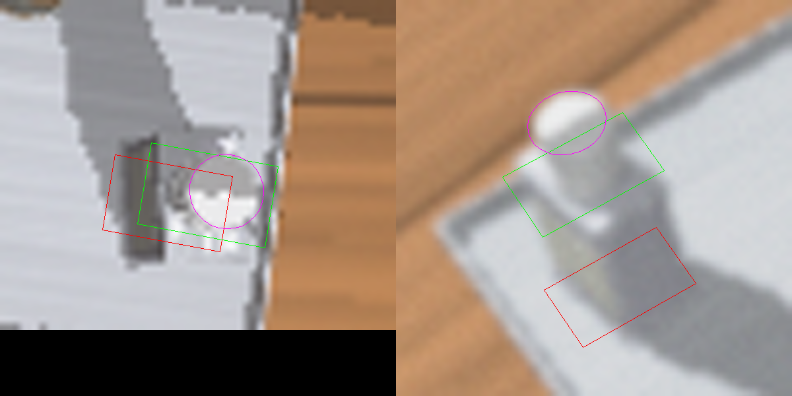

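```bash
cat >> h.py <<'E'
from scipy.spatial.transform import Rotation as Rn
def rot(a):
    x=np.array([0,0,-1.]);y=np.array([np.cos(a),np.sin(a),0]);z=np.cross(x,y)
    return Rn.from_matrix(np.c_[x,y,z]).as_rotvec()
CR=np.array([533,184.]);W=.245
def cell(x,y): c,s=np.cos(W),np.sin(W); return CR+[c*x-s*y,s*x+c*y]
DG=W+np.pi/4
#  name: pick xy, pick jaw, cell xy, place jaw, grasp height
J=dict(oil=((583,-173),DG,cell(38,76),DG,105),jar=((495,-70.5),DG,cell(-38,0),DG,97),tin=((486,-232.),DG-.195,cell(-38,-76),DG,104))
E
python3 - <<'E'
from ov import *
from h import *
o=robot.observe(); M=Rn.from_rotvec(o['tcp_rot']).as_matrix(); print(o['t'],M.round(2).tolist())
for n,(p,a,c,b,h) in J.items():
    for k in(0,np.pi):
        print(n,np.round(c,0),k)
        for xy,aa in((p,a),(c,b)):
            for z in (h-16,300):
                q=kin.ik([*xy,z],rot(aa+k)); print('  ',None if q is None else np.round(q,2))
t=(486,-232,.05);c=(533,184,.245)
over('top','pics/top0.png',(370,200,60,50),10,'pics/o3.png',c,t)
over('scene','pics/scene0.png',(205,190,60,60),10,'pics/o4.png',c,t)
A=[cv2.imread(f'pics/o{k}.png') for k in (3,4)]; A[0]=cv2.copyMakeBorder(A[0],0,100,0,0,0); A=cv2.resize(np.hstack(A),None,fx=.66,fy=.66);cv2.imwrite('pics/o34b.png',A)
E
```

```text
1.8 [[-0.0, 0.26, -0.97], [-0.0, -0.97, -0.26], [-1.0, 0.0, 0.0]]
oil [551. 267.] 0
   [ 0.71  0.65 -0.65  1.77  0.49  0.89  0.87]
   [ 0.73  0.41 -0.67  1.58  0.26  1.24  1.05]
   [ 0.2   0.85 -1.04  1.74  0.83  1.06 -0.11]
   [ 0.22  0.56 -1.06  1.55  0.5   1.32  0.13]
oil [551. 267.] 3.141592653589793
   [ 0.29  0.55 -0.08  1.8   0.06  0.8  -1.93]
   [ 0.4   0.34 -0.21  1.6   0.07  1.21 -1.94]
   [-0.99  0.63  0.66  1.82 -0.5   0.86 -2.2 ]
   [-1.    0.37  0.66  1.64 -0.24  1.22 -2.4 ]
jar [496. 175.] 0
   [ 0.64  0.52 -0.69  2.03  0.48  0.75  0.68]
   [ 0.77  0.22 -0.79  1.82  0.17  1.17  0.95]
   [ 0.43  0.8  -1.14  1.96  0.88  1.   -0.1 ]
   [ 0.56  0.46 -1.25  1.75  0.46  1.27  0.23]
jar [496. 175.] 3.141592653589793
   [ 0.28  0.43 -0.24  2.05  0.16  0.68 -2.18]
   [ 0.47  0.16 -0.44  1.84  0.08  1.16 -2.11]
   [ 0.09  0.54 -0.62  1.97  0.44  0.77 -2.9 ]
   [ 0.49  0.39 -1.13  1.75  0.38  1.24 -2.84]
tin [515. 101.] 0
   [ 0.83  0.53 -0.56  1.94  0.39  0.78  0.88]
   [ 0.89  0.26 -0.61  1.74  0.16  1.18  1.08]
   [ 0.46  0.65 -0.94  1.96  0.68  0.88  0.19]
   [ 0.6   0.36 -1.05  1.76  0.33  1.22  0.48]
tin [515. 101.] 3.141592653589793
   [ 0.4   0.45 -0.01  1.97  0.01  0.72 -1.93]
   [ 0.5   0.21 -0.14  1.77  0.03  1.17 -1.95]
   [ 0.14  0.49 -0.49  1.98  0.33  0.75 -2.66]
   [ 0.42  0.28 -0.81  1.77  0.21  1.19 -2.56]
```

View pics/o34b.png

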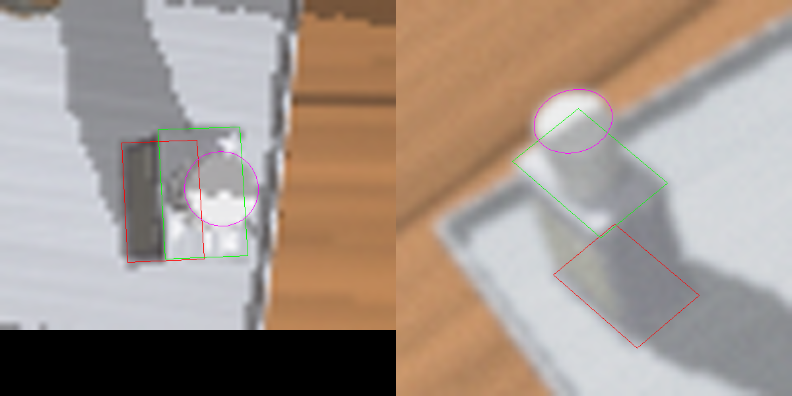

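The tin overlay at yaw 0.05 fits both views. Next is the oil bottle: grasp it and look before lifting.

```bash
cat >> h.py <<'E'
def snap(fn):
    a=viewer.read_camera("top")[:,:,::-1]; b=viewer.read_camera("scene")[:,:,::-1]
    a=cv2.resize(a[140:300,160:440],(784,448)); b=cv2.resize(b[60:300,180:460],(784,672))
    cv2.imwrite(fn+'_t.png',a); cv2.imwrite(fn+'_s.png',b[:600])
def st(m=''):
    o=robot.observe(); print(m,'t',round(o['t'],2),'tcp',o['tcp_pos'].round(1),'F',o['contact_force'].round(1),'w',round(o['grip_width']*92,1),'q',o['joints'].round(2))
def pick(n,d=(0,0)):
    p,a,c,b,h=J[n]; p=np.array(p)+d
    grip(.7,25); robot.movep([*p,150],rot(a)); st('above')
    robot.servo_line([*p,h-16+0.],80); st('down')
    grip(0,25); st('gripped')
def carry(n):
    p,a,c,b,h=J[n]; x,y,_=robot.observe()['tcp_pos']
    robot.servo_line([x,y,h-16+25],80); st('lift')
    robot.servo_line([x,y,h-16+150],250)
def place(n):
    p,a,c,b,h=J[n]
    robot.movep([*c,h-16+150],rot(b)); st('over')
    robot.servo_line([*c,h-13+12],160); robot.hold(.2); robot.servo_line([*c,h-13+.3],40); st('placed')
def release(n):
    p,a,c,b,h=J[n]; x,y,z=robot.observe()['tcp_pos']
    grip(.7 if n=='jar' else .6); robot.hold(.2); st('released'); robot.servo_line([x,y,z+60],80); robot.servo_line([x,y,260],250)
E
python3 - <<'E'
from h import *
o=robot.observe(); x,y,z=o['tcp_pos']
robot.servo_line([x,y,310],200)
robot.movep([583,-173,290],rot(DG)); st()
pick('oil'); snap('pics/oilg')
E
```

```text
t 4.63 tcp [ 582.7 -174.5  289.8] F [-0.1  0.2 -0.1] w 92.1 q [ 0.72  0.42 -0.65  1.59  0.26  1.22  1.05]
above t 5.83 tcp [ 584.1 -172.9  151.1] F [-0.3 -0.2  1.1] w 64.1 q [ 0.67  0.55 -0.59  1.73  0.36  0.97  0.97]
down t 6.73 tcp [ 583.4 -172.9   89.3] F [ 0.6 -0.  -0.1] w 64.6 q [ 0.64  0.63 -0.56  1.77  0.42  0.86  0.93]
gripped t 7.35 tcp [ 583.  -173.2   89.1] F [ 0.  -0.8  1.2] w 29.2 q [ 0.64  0.63 -0.55  1.77  0.42  0.86  0.93]
```

View pics/oilg_s.png

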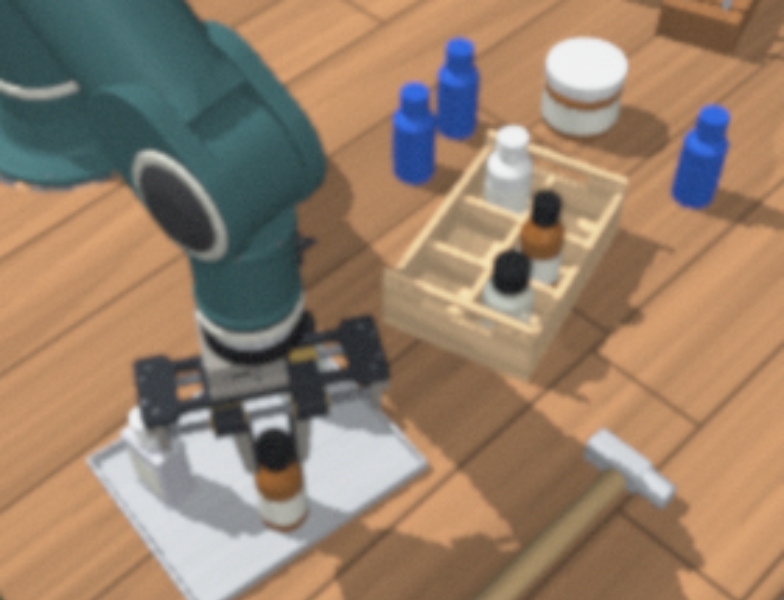

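View pics/oilg_t.png

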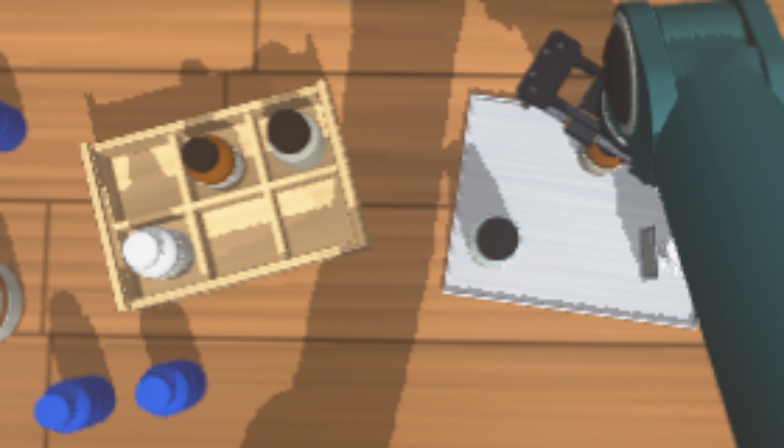

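The fingers hold the cap at 29 mm (scene crop (275,450)) and nothing else has moved. Next: lift, carry over the cell and check.

```bash
python3 - <<'E'
from h import *
carry('oil')
p,a,c,b,h=J['oil']
robot.movep([*c,h-16+150],rot(b)); st('over'); robot.servo_line([*c,h-13+75],200); st(); snap('pics/oilo')
E
```

```text
lift t 7.92 tcp [ 583.3 -173.2  114.7] F [-0.4 -0.5 -1.1] w 29.6 q [ 0.66  0.59 -0.57  1.76  0.4   0.9   0.94]
over t 10.18 tcp [552.3 265.2 238.6] F [-0.1  0.5 -1.3] w 29.3 q [ 0.06  0.51 -0.78  1.64  0.39  1.16  0.22]
 t 10.69 tcp [552.  266.6 167.4] F [-0.7 -0.8 -1. ] w 29.3 q [ 0.03  0.58 -0.74  1.7   0.45  1.03  0.17]
```

View pics/oilo_s.png

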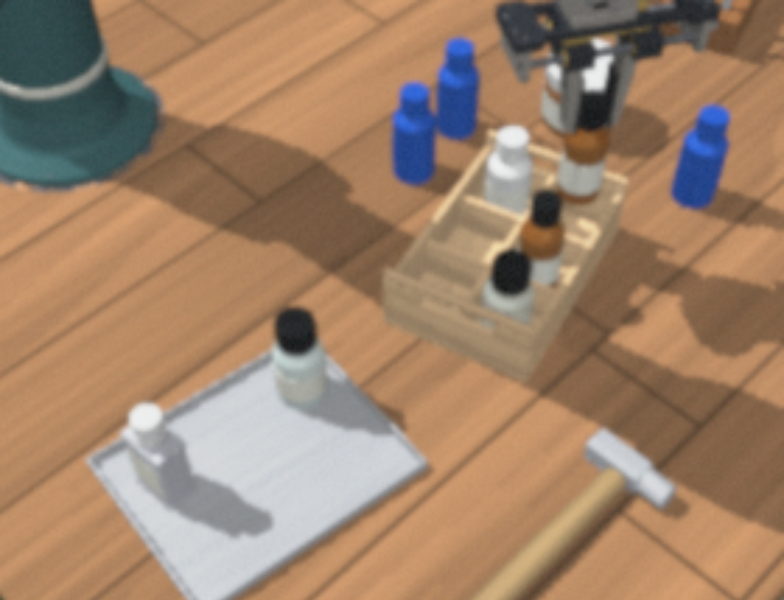

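View pics/oilo_t.png

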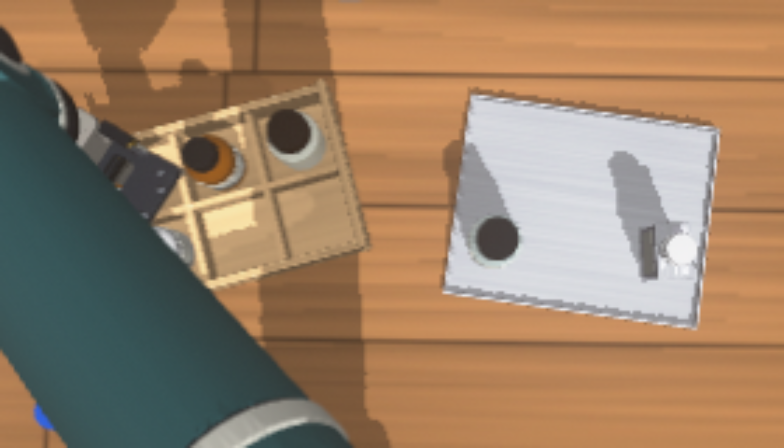

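The bottle hangs upright with its base over the empty cell (scene crop (580,192)). I'll lower it, release it and check.

```bash
python3 - <<'E'
from h import *
p,a,c,b,h=J['oil']
robot.servo_line([*c,h-13+12],120); robot.hold(.2); st('near'); robot.servo_line([*c,h-13+.3],40); st('placed')
release('oil'); st()
robot.movep([495,-70.5,200],rot(DG)); st(); snap('pics/oilp')
E
```

```text
near t 11.67 tcp [552.  267.3 104.9] F [-0.1 -0.5 -1.9] w 29.7 q [-0.    0.65 -0.7   1.75  0.51  0.93  0.12]
placed t 12.11 tcp [551.5 266.8  92.1] F [ 0.6 -1.  -0.7] w 29.4 q [-0.01  0.67 -0.69  1.75  0.52  0.91  0.11]
released t 12.86 tcp [551.5 267.   92.3] F [-0.5 -0.1 -1.2] w 55.3 q [-0.01  0.67 -0.69  1.75  0.52  0.91  0.11]
 t 14.34 tcp [551.2 266.4 259.4] F [-0.6 -0.1 -0.8] w 54.9 q [ 0.07  0.49 -0.79  1.61  0.37  1.19  0.23]
 t 15.65 tcp [495.5 -69.2 200.1] F [0.5 0.6 0.1] w 55.2 q [ 0.75  0.35 -0.81  1.94  0.3   0.98  0.83]
```

View pics/oilp_t.png

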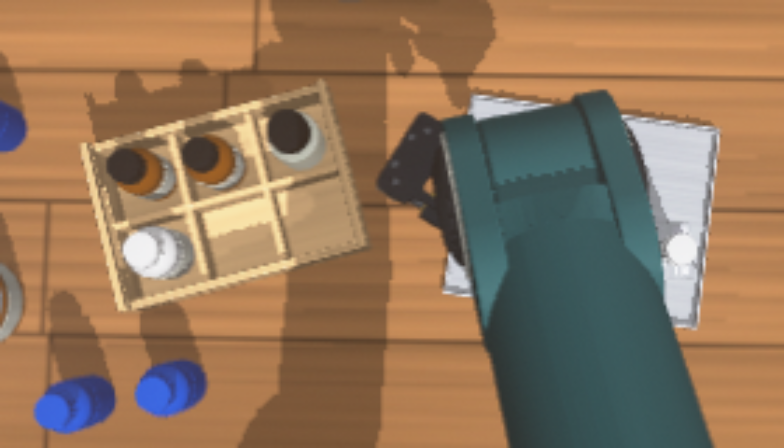

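View pics/oilp_s.png

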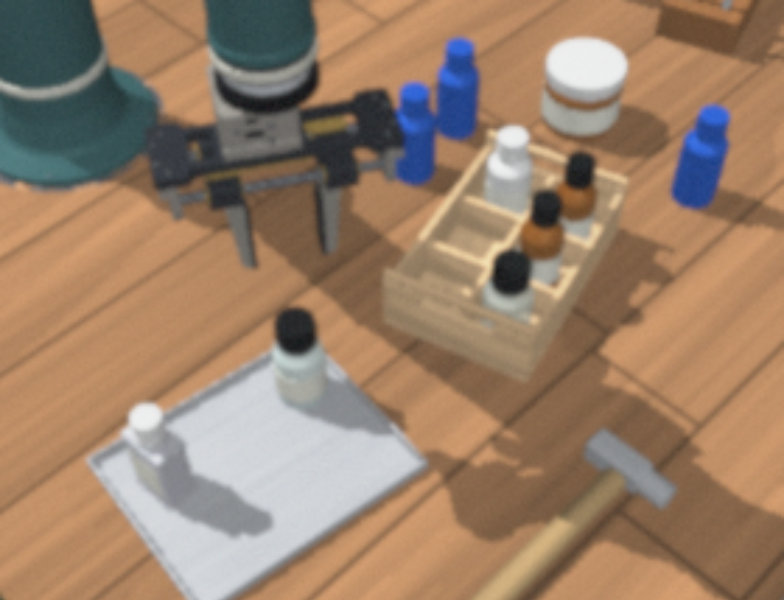

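The oil bottle stands upright in its cell (top crop (140,170)). The jar is next.

```bash
python3 - <<'E'
from h import *
pick('jar'); 
w=robot.observe()['grip_width']*92
if 34<w<42:
    carry('jar'); p,a,c,b,h=J['jar']
    robot.movep([*c,h-16+150],rot(b)); st('over'); robot.servo_line([*c,h-13+75],200); st(); snap('pics/jaro')
E
```

```text
above t 16.41 tcp [494.2 -70.1 149.5] F [ 0.  -0.7 -0.7] w 64.1 q [ 0.71  0.42 -0.77  1.98  0.37  0.88  0.77]
down t 17.42 tcp [495.4 -70.4  81.3] F [ 1.2  0.5 -0.8] w 64.5 q [ 0.63  0.52 -0.69  2.03  0.48  0.75  0.68]
gripped t 17.93 tcp [495.2 -70.5  81.2] F [ 0.2 -0.2  2.3] w 37.7 q [ 0.63  0.52 -0.69  2.03  0.48  0.75  0.68]
lift t 18.4 tcp [495.4 -70.8 106.5] F [ 0.4  0.3 -1.4] w 37.6 q [ 0.66  0.48 -0.72  2.02  0.44  0.8   0.71]
over t 20.02 tcp [496.2 173.1 229.9] F [ 0.3 -0.1 -2.2] w 37.5 q [ 0.32  0.39 -0.89  1.85  0.34  1.07  0.33]
 t 20.52 tcp [496.7 174.1 159.3] F [ 0.4 -0.3 -1.1] w 37.5 q [ 0.26  0.48 -0.84  1.91  0.43  0.94  0.25]
```

View pics/jaro_s.png

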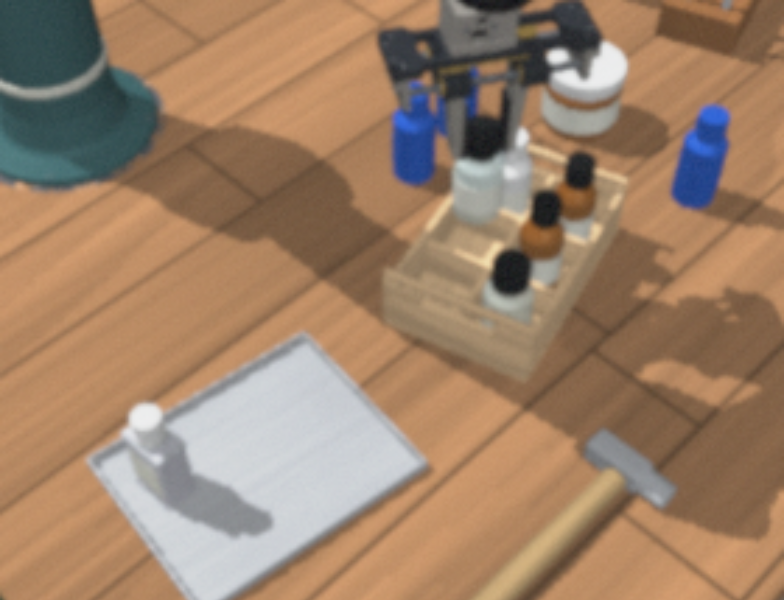

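The jar hangs upright (scene crop (478,190)) over the middle cell, clear of the white bottle beside it. Lower and release, then fetch the tin.

```bash
python3 - <<'E'
from h import *
p,a,c,b,h=J['jar']
robot.servo_line([*c,h-13+12],120); robot.hold(.2); st('near'); robot.servo_line([*c,h-13+.3],40); st('placed')
release('jar'); st()
robot.movep([486,-232,200],rot(J['tin'][1])); st(); snap('pics/jarp')
E
```

```text
near t 21.5 tcp [496.7 175.   96.8] F [-0.3 -0.4 -2.3] w 37.3 q [ 0.2   0.56 -0.77  1.96  0.52  0.83  0.18]
placed t 21.94 tcp [496.3 174.7  84.1] F [-0.  -0.9 -0.3] w 37.6 q [ 0.19  0.58 -0.75  1.97  0.54  0.81  0.16]
released t 22.71 tcp [496.2 174.8  84.3] F [-0.2  0.2  0.6] w 64.7 q [ 0.19  0.58 -0.75  1.97  0.54  0.81  0.16]
 t 24.23 tcp [495.7 174.  258.7] F [ 0.3  0.  -0.3] w 64.8 q [ 0.34  0.36 -0.91  1.81  0.31  1.13  0.35]
 t 25.74 tcp [ 486.7 -230.4  200.2] F [-0.3  0.4 -0.5] w 64.3 q [ 1.06  0.44 -0.86  1.85  0.39  1.03  0.88]
```

View pics/jarp_t.png

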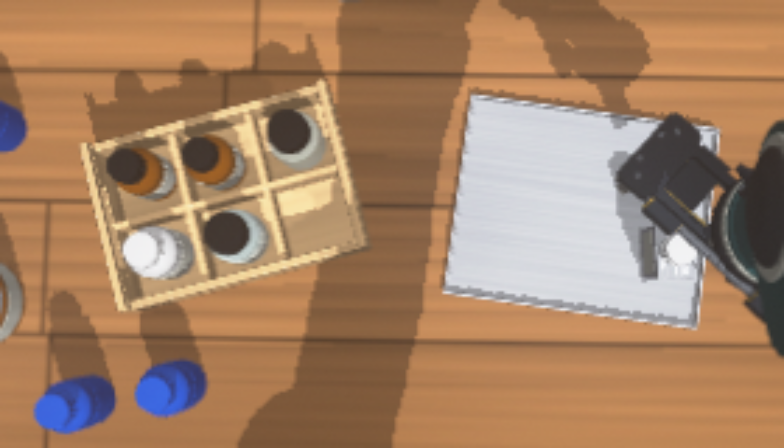

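View pics/jarp_s.png

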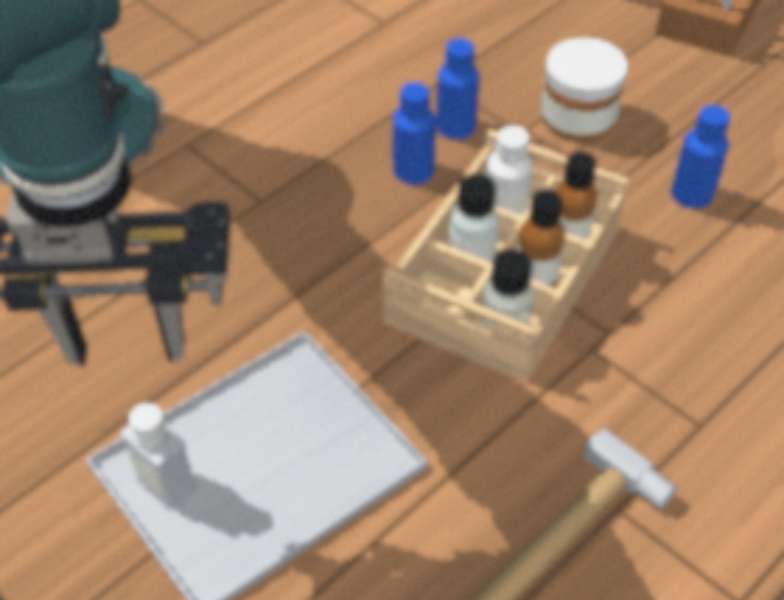

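The jar stands upright in the middle cell (top crop (235,236)). Now the tin.

```bash
python3 - <<'E'
from h import *
pick('tin'); 
w=robot.observe()['grip_width']*92
if 24<w<32:
    carry('tin'); p,a,c,b,h=J['tin']
    robot.movep([*c,h-16+150],rot(b)); st('over'); robot.servo_line([*c,h-13+75],200); st(); snap('pics/tino')
E
```

```text
above t 26.38 tcp [ 485.4 -231.3  149.5] F [ 0.4 -0.8  0.5] w 64.7 q [ 1.02  0.51 -0.82  1.89  0.45  0.94  0.83]
down t 27.3 tcp [ 486.4 -232.    88.3] F [-0.1 -0.2  0.4] w 64.7 q [ 0.97  0.59 -0.75  1.94  0.54  0.83  0.76]
gripped t 27.94 tcp [ 486.1 -232.    88.1] F [-0.5  0.7  1.8] w 27.9 q [ 0.97  0.59 -0.75  1.94  0.54  0.83  0.76]
lift t 28.41 tcp [ 486.3 -232.3  113.6] F [-0.7 -0.2 -1.2] w 27.0 q [ 0.99  0.55 -0.78  1.92  0.5   0.87  0.79]
over t 30.32 tcp [514.9  99.3 237.5] F [ 0.2 -1.3 -0.2] w 27.3 q [ 0.56  0.43 -1.03  1.84  0.41  1.11  0.41]
 t 30.83 tcp [515.  100.6 166.4] F [-0.3  0.6 -1.5] w 27.3 q [ 0.5   0.51 -0.96  1.91  0.5   0.98  0.34]
```

View pics/tino_s.png

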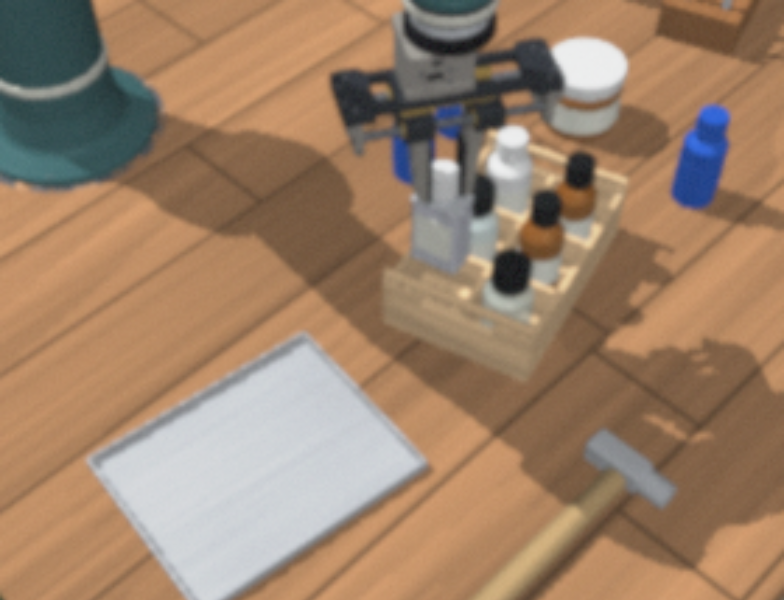

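The tin hangs upright and lined up with the crate (scene crop (442,230)). Lower and release.

```bash
python3 - <<'E'
from h import *
p,a,c,b,h=J['tin']
robot.servo_line([*c,h-13+12],120); robot.hold(.2); st('near'); robot.servo_line([*c,h-13+.3],40); st('placed')
release('tin'); st()
robot.servo_line([515,101,310],200)
robot.movep([486,-200,310],rot(J['tin'][1])); st(); robot.hold(.3); snap('pics/tinp')
for n in ["oil_bottle","brush_jar","flat_tin","stored_c"]:
    for cam in("top","scene"):
        _,_,R,t=info(cam); print(n,cam,[(round(d["confidence"],2),np.round(R.T@(np.array(d["at"])-t),0).tolist()) for d in viewer.pinpoint(n,cam)])
print([cell(x,y).round() for x in(-38,38) for y in(-76,0,76)])
E
```

```text
near t 31.81 tcp [515.1 101.1 103.7] F [-0.5  0.  -1. ] w 27.3 q [ 0.43  0.59 -0.88  1.96  0.6   0.88  0.26]
placed t 32.25 tcp [514.6 101.   91. ] F [ 0.1 -0.5 -0.8] w 27.4 q [ 0.42  0.61 -0.87  1.96  0.62  0.86  0.24]
released t 33.02 tcp [514.6 101.1  91.3] F [ 0.2 -0.4 -0.4] w 55.0 q [ 0.42  0.61 -0.87  1.96  0.62  0.86  0.24]
 t 34.51 tcp [514.2 100.6 259.4] F [ 0.2 -0.4 -0.2] w 54.9 q [ 0.58  0.41 -1.05  1.81  0.38  1.15  0.43]
 t 36.07 tcp [ 486.3 -198.3  309.8] F [ 0.7 -0.1 -0. ] w 55.2 q [ 1.19  0.36 -1.07  1.74  0.33  1.24  0.87]
oil_bottle top [(0.81, [550.0, 263.0, 9.0]), (0.66, [495.0, 175.0, 5.0])]
oil_bottle scene [(0.9, [556.0, 269.0, 8.0]), (0.17, [590.0, 118.0, 4.0])]
brush_jar top [(0.82, [494.0, 173.0, 6.0])]
brush_jar scene [(0.63, [501.0, 176.0, 5.0])]
flat_tin top [(0.71, [532.0, 187.0, 1.0]), (0.63, [515.0, 98.0, 8.0])]
flat_tin scene [(0.55, [517.0, 102.0, 4.0]), (0.15, [576.0, 194.0, 7.0])]
stored_c top [(0.89, [585.0, 121.0, 5.0]), (0.89, [334.0, 326.0, 1.0]), (0.88, [602.0, 426.0, -0.0]), (0.76, [346.0, 232.0, 2.0]), (0.72, [566.0, 195.0, 2.0]), (0.59, [480.0, 249.0, -0.0])]
stored_c scene [(0.83, [334.0, 323.0, -1.0]), (0.8, [586.0, 120.0, 2.0]), (0.63, [356.0, 236.0, 2.0]), (0.57, [568.0, 199.0, 1.0]), (0.56, [484.0, 244.0, 9.0]), (0.15, [523.0, 101.0, 5.0])]
[array([515., 101.]), array([496., 175.]), array([478., 249.]), array([588., 119.]), array([570., 193.]), array([551., 267.])]
```

View pics/tinp_t.png

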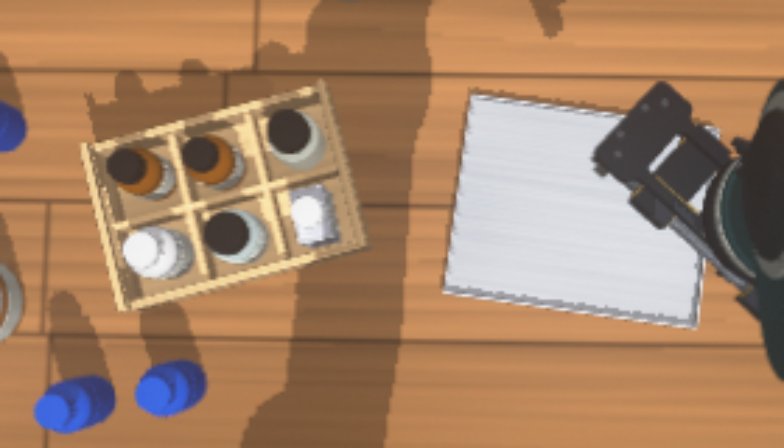

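View pics/tinp_s.png

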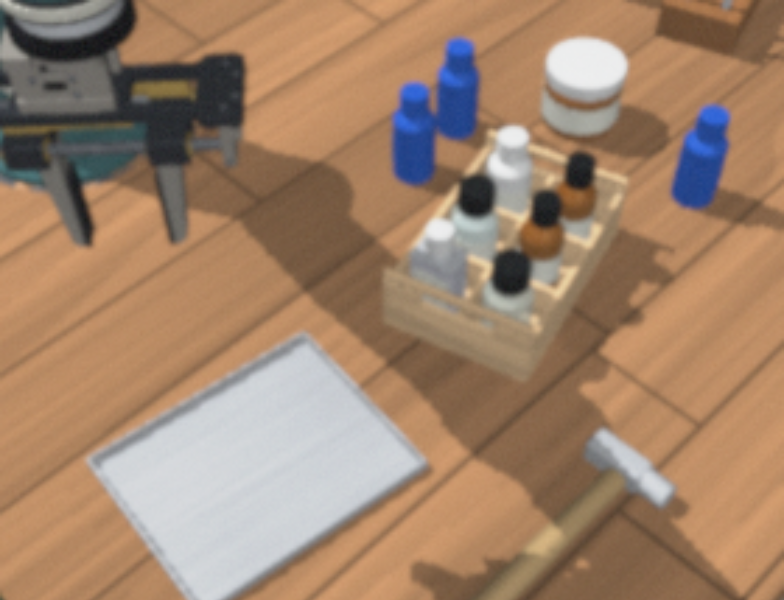

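All six containers stand upright in their cells, with the tin at top crop (312,215), and the arm is clear. Handing in.

```bash
python3 - <<'E'
from h import *
robot.job_done(); st()
E
```

```text
the job is handed in; nothing more can be done
the job is handed in; nothing more can be done
```

I put the oil bottle, the brush jar and the flat tin into the three empty crate cells and handed the job in at about 37 s of the 64 s allowed. I gripped each by its cap, lowered it to the cell floor and only then let go.

- **Final pictures:** both cameras show all six containers upright, one per cell. The tray is empty and the arm was clear of everything. The hammer, paste jar and blue look-alikes look unmoved. The squeeze bottle was outside my final crops; the arm crossed over it once at about 310 mm, and it is 188 mm tall.
- **Positions:** the network's readings put the three containers within about 6 mm of their cell centres, against a limit of 26 mm.
- **Disagreements:** the two cameras differ by about 3–7 mm, mostly in x, which looks like calibration. The networks also gave some wrong hits, such as a "tin" at the crate's centre and the blue bottles read as stored_c. I checked those against the pictures and ignored them.
- **Verdict:** handing in reported no verdict. My last state read came after the hand-in and was refused.

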